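# Sort the rack bolts by length into their gauge trays

### The job

Two loose rack bolts, a short one and a long one, lie on the bench with their nuts on. Sort them by length: lay each bolt, without dropping it, in the empty plywood gauge tray whose slot matches its length, the short bolt in the shortest slot and the long bolt in the longest, so that each lies flat on the floor of its slot.

Things in the scene. Friction and masses are not known exactly. Their poses are not given: they have to be found in the camera images.
- bolt_short: Short hex-head steel bolt with a hex nut near its tip, 80 mm overall, 190 g, lying level, loose on the bench (height 0) on the robot's right. Shank 16 mm thick, axis 12 mm above what it lies on; head and nut 24 mm across flats, 28 across corners. Origin: mid-length, on the shank axis. x: along it, head to tip; z up. Bare shank from 30 mm on the head side of the origin to 24 mm on the nut side.
- bolt_long: Long hex-head steel bolt with a hex nut near its tip, 140 mm overall, 270 g, lying level, loose on the bench (height 0) on the robot's right. Shank 16 mm thick, axis 12 mm above what it lies on; head and nut 24 mm across flats, 28 across corners. Origin: mid-length, on the shank axis. x: along it, head to tip; z up. Bare shank from 60 mm on the head side of the origin to 54 mm on the nut side.
- tray_short: Shortest plywood gauge tray, fixed, open above, on the robot's left; slot 100 x 52 mm for a 80 mm bolt. Origin: centre of underside, on the bench; x along the slot, z up. Slot floor 6 mm up; walls 8 mm thick, tops 24 mm up. Each long wall has a 60 mm gap at mid-length, down to the floor, for the fingers. (A middle tray, slot 130 mm, is already full. Trays in any order.)
- tray_long: Longest plywood gauge tray, fixed, open above, on the robot's left; slot 160 x 52 mm for a 140 mm bolt. Origin: centre of underside, on the bench; x along the slot, z up. Slot floor 6 mm up; walls 8 mm thick, tops 24 mm up. Each long wall has a 60 mm gap at mid-length, down to the floor, for the fingers.
Mind the look-alikes: they are no part of the job. Leave any black look-alike of the tray_long alone. What is shaped like the bolt_short but pink is not meant.

How it is judged (in metres and radians):
At the end, for the whole second after the job is handed in: Short bolt in the shortest tray, long bolt in the longest: each at rest on the slot floor (shank axis 14 to 23 mm above the tray origin), level within 5 deg, along the slot within 20 deg either way round, its middle within 14 mm of the slot centre along it and 16 mm across it (x of bolt_short in the frame of tray_short between -0.014 and 0.014 m and y of bolt_short in the frame of tray_short between -0.016 and 0.016 m and z of bolt_short in the frame of tray_short between 0.014 and 0.023 m and angle between the x axis of bolt_short and the x axis of tray_short, either way round below 0.35 rad and angle between each of bolt_short, bolt_long's own x axis and vertical above 1.48 rad and linear speed of each of bolt_short, bolt_long below 0.02 m/s and x of bolt_long in the frame of tray_long between -0.014 and 0.014 m and y of bolt_long in the frame of tray_long between -0.016 and 0.016 m and z of bolt_long in the frame of tray_long between 0.014 and 0.023 m and angle between the x axis of bolt_long and the x axis of tray_long, either way round below 0.35 rad); the robot touches nothing.
It fails at once if a bolt is dropped or thrown: it moves faster than 0.8 m/s (a fall of about 3 cm) with no finger on it (linear speed of bolt_short above 0.8 m/s and contact force between the fingers and bolt_short below 0.05 N).
It fails at once if a bolt is dropped or thrown: it moves faster than 0.8 m/s (a fall of about 3 cm) with no finger on it (linear speed of bolt_long above 0.8 m/s and contact force between the fingers and bolt_long below 0.05 N).
It also fails if it takes over 64 s, if anything falls off the work surface, if the arm or the gripper's body presses on something with over 40 N, if the wrist force passes 120 N, or if a joint passes its speed limit or range.

### The arm

A 6-joint arm with a two-finger parallel gripper is mounted at the origin on the work surface. World frame = base frame: x ahead of the robot, y to its left, z up, the work surface at z = 0. Lengths are in mm, angles in degrees, forces in N, time in s.
With the tool pointing down it reaches from about 300 to 850 mm from the base axis. Payload 4.2 kg.
Tool frame: the origin (TCP) lies midway between the tips of the shut fingers; the grasp point (between the pads) lies 19 mm behind it (pinch_z is the distance from the TCP to the grasp point, in mm); z points along the fingers, y is the line along which they close (so a half turn about z gives the same grasp; the last joint's range is limited). The gripper opens to 91 mm and grips with 3 to 60 N. Pads are 32 mm wide; open, the fingers measure 118 mm over their backs; the gripper's body (76 mm by 178 mm) begins 60 mm behind the grasp point.
Start: joints at [-74.714, 18.312, 89.639, -0, 72.044, -1.146], TCP at [162.661, -551.529, 213.976] pointing down, gripper open.
Joint ranges: [-177.97, 177.97], [-48.28, 115.42], [12.27, 149.76], [-77.06, 257.06], [2.81, 150.46], [-146.56, 146.56]. Speed limits (degrees/s): [147.25, 147.25, 180, 180, 180, 180].

### API

Orientations are given as [roll, pitch, yaw] about the fixed x, y, z axes, in that order (R = Rz(yaw) Ry(pitch) Rx(roll)).
In Python, from workcell import * gives the robot as it stands.
- The arm moves only by the tool step_arm, never from a script. Its argument "steps" is a list of rows, each a list of 7 numbers: the turn, a rotation vector about the tool's x, y, z in degrees, then the shift along the tool's x, y, z in mm, then the opening, from 0 (shut) to 1 (fully open). In form: [[rx, ry, rz, x, y, z, hand], ...]. A call has exactly 8 rows; each row shifts and turns the commanded pose from where the row before left it, along the tool's axes as they then stand; what a row does not reach is not made up. A row lasts 1/8 s, in which the tool goes at most 62.5 mm and 10.7 degrees, less where a joint would pass 70% of its speed; a pose out of reach is approached as far as the arm can. A call is refused whole if a number of a shift passes 62.5 or a number of a turn 10.7, either way. A call with a gripper value outside its range is refused whole. The fingers move at their own pace and stop on an object; "force" is the grip in N (left out, the last holds). Time passes only in rows, so rows that do not move let the fingers close, or fill a call up. It gives the time, the measured TCP pose, the force, the opening and the grip force at its end, in the units of the state.
- state(): the state, without advancing time (a new reading comes with each control period).
- grab_frame(name): name is "scene" or "top"; returns a dict with "image" (384x512x3 uint8, blue, green, red), "fovy" (degrees; the focal length in pixels is half the picture's height over the tangent of half this angle, whatever the lens; pixels are square), "cx", "cy" (the principal point, pixels), "dist" ([k1, k2, p1, p2, k3] as OpenCV has them; the pictures are not rectified), "origin" and "rotation" of the camera in the world. Camera axes: x right, y down, z forward; pixel columns grow to the right and rows downward; lengths in mm; the calibration is good to about 2 mm. A picture is of the moment at which its call begins. There is no depth.
- job_done(): hands the job in; it is judged then, once.
The state is a dict: "time_s": time; "qpos": joint angles; "qvel": joint speeds; "effort": joint torques, N m; "ee_pos": TCP position; "ee_rot": TCP orientation; "force": force on the tool from outside, world axes, zero at the start; "torque": the same for the moment, N m; "gripper_width": finger opening in mm; "gripper_force": force on a finger pad.
Only numpy, scipy, OpenCV 4.12 (cv2) and the standard library are available. Lean on these libraries where they do the work, as an engineer would, in place of code of your own. Each camera call takes 0.05 s, during which the arm holds its last target. There are 200 camera calls.

## Working session

There is one attempt and no reset: what is moved stays moved. The work goes in short steps, Python scripts to look and compute and a tool call to move; the robot and the scene stay as the last step left them, time stands still between calls to the robot, and variables do not carry over. Pictures are saved under pics/ and viewed, at most 10 in all, crops included, and the job is handed in when it is done.

Besides the shell and the picture viewer there is one more tool, called after "Request:" as a command line: name --pt "numbers of a row" for each row, then --argument value for the rest. step_arm: Moves the arm, as the interface text tells. Its arguments: {"type":"object","properties":{"steps":{"type":"array","items":{"type":"array","items":{"type":"number"}}},"force":{"type":"number"}},"required":["steps"]}

```bash
mkdir -p pics
cat > h.py <<'E'
from workcell import *
import numpy as np, cv2
def cam(n):
    f=grab_frame(n); h=f["image"].shape[0]; fl=h/2/np.tan(np.radians(f["fovy"]/2))
    K=np.array([[fl,0,f["cx"]],[0,fl,f["cy"]],[0,0,1]]); return f,K
def px2w(f,K,pts,z):
    u=cv2.undistortPoints(np.array(pts,float).reshape(-1,1,2),K,np.array(f["dist"],float)).reshape(-1,2)
    d=np.c_[u,np.ones(len(u))]@np.array(f["rotation"]).T; o=np.array(f["origin"])
    return o+d*((z-o[2])/d[:,2])[:,None]
E
python3 - <<'E'
from h import *
for n in("top","scene"):
    f,K=cam(n); cv2.imwrite(f"pics/{n}0.png",cv2.resize(f["image"],(800,600),interpolation=cv2.INTER_CUBIC)); print(n,f["origin"],np.round(f["rotation"],2).tolist(),K[0,0])
print(state())
E
```

```text
top [ 282.31401534   26.92368019 1024.40585348] [-171.65, 0.64, -89.75] 422.1980636999261
scene [1484.17208678   85.69260749  815.93195034] [-127.12, 0.47, 92.62] 421.47225007554283
{'time_s': 0.1, 'qpos': array([-7.47141083e+01,  1.83444278e+01,  8.96985151e+01, -1.07830901e-03,
        7.20433103e+01, -1.14610950e+00]), 'qvel': array([-0.01960236,  0.00275004, -0.26689108, -0.09132271, -0.01561174,
        0.02037043]), 'effort': array([ 1.24367405e-03, -4.13333058e+01, -2.32508540e+01,  7.28540076e-02,
        4.21002321e-02, -5.89943079e-05]), 'ee_pos': array([ 162.53008766, -551.08719685,  213.24604797]), 'ee_rot': array([-1.79913744e+02, -7.00161769e-04,  1.64323339e+01]), 'force': array([ 0.27364336,  0.81654245, -0.12502696]), 'torque': array([ 0.0174524 ,  0.00504174, -0.04771775]), 'gripper_force': 0.0, 'gripper_width': 91.07482247095605}
```

View pics/top0.png

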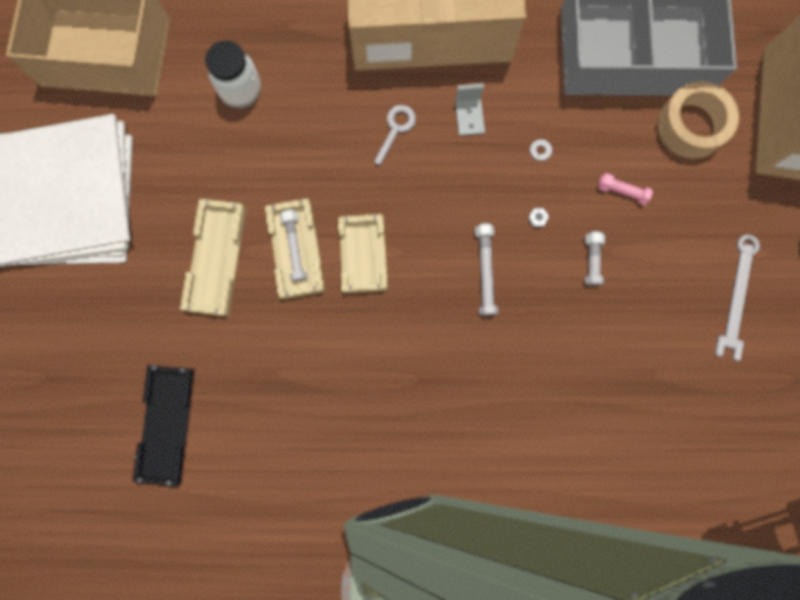

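View pics/scene0.png

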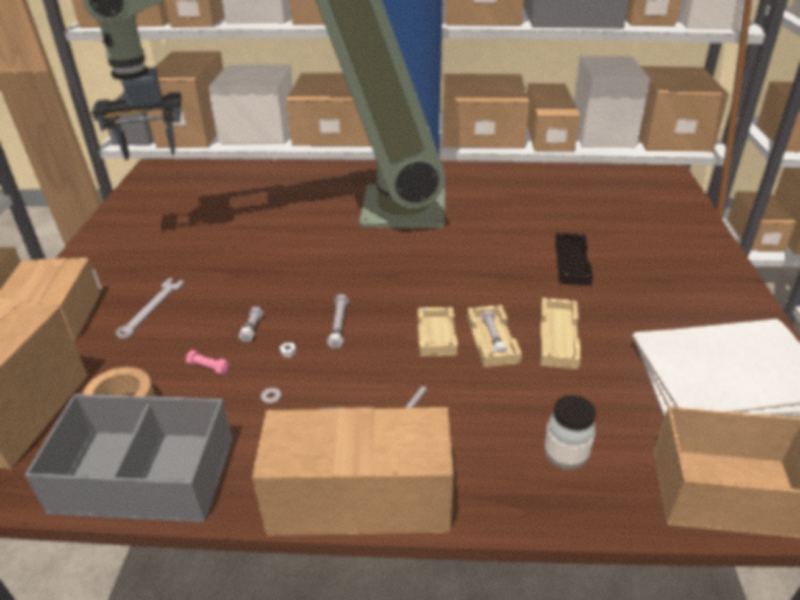

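The top view (800x600) shows these candidates:
- Bolts: silver long bolt (487,270), silver short bolt (595,258), pink look-alike (625,188), and a bolt already in the middle tray (294,245).
- Trays: long plywood (213,258), middle, full (294,248), short plywood (363,254), black look-alike (165,426).

I choose the loose silver bolts and the empty plywood trays. Next is a close crop to check.

```bash
sed -i 's/^import numpy.*/&\nfrom scipy.spatial.transform import Rotation as Ro/; s/np.array(f\["rotation"\]).T/Ro.from_euler("xyz",f["rotation"],degrees=True).as_matrix().T/' h.py
python3 - <<'E'
from h import *
f,K=cam("top"); im=f["image"]
a=cv2.resize(im[122:210,112:256],None,fx=5.5,fy=5.5,interpolation=cv2.INTER_CUBIC)[:,:792]
b=cv2.resize(im[140:210,290:400],None,fx=7,fy=7,interpolation=cv2.INTER_CUBIC)
cv2.imwrite("pics/a.png",a); cv2.imwrite("pics/b.png",b); print(a.shape,b.shape)
E
```

```text
(484, 792, 3) (490, 770, 3)
```

View pics/a.png

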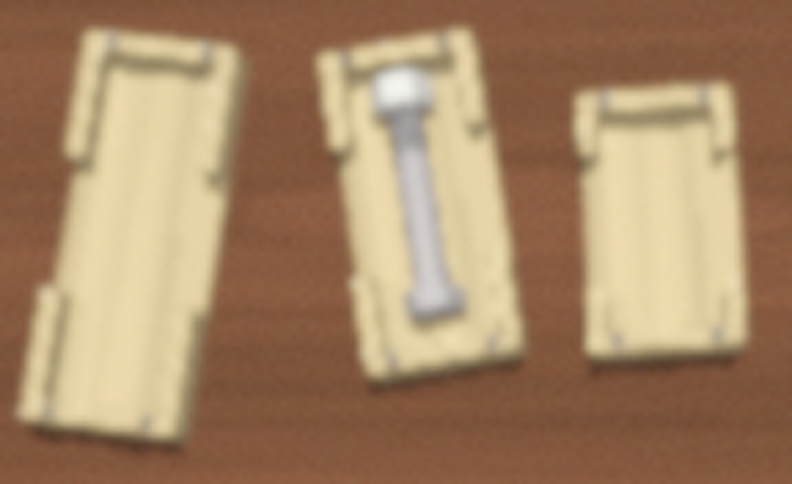

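View pics/b.png

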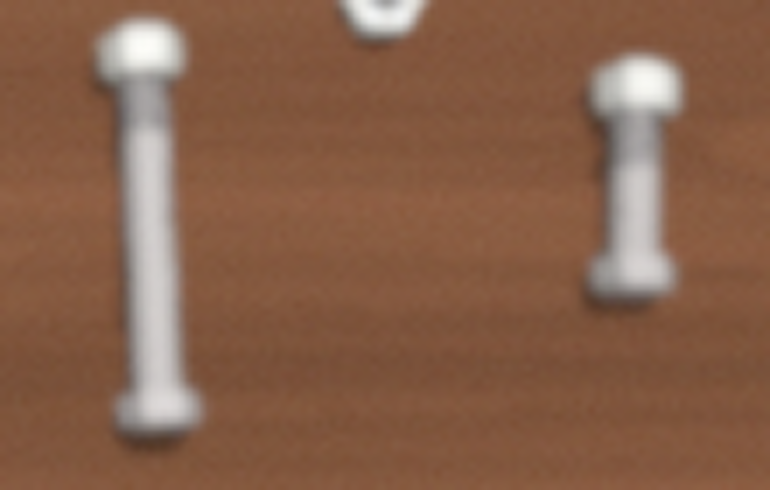

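```bash
cat > m.py <<'E'
from h import *
f,K=cam("top")
def A(p): return (np.array(p)+.5)/5.5-.5+[112,122]
def B(p): return (np.array(p)+.5)/7-.5+[290,140]
for n,c in dict(long=[(88,30),(243,45),(186,438),(18,420)],short=[(575,92),(735,83),(745,352),(588,357)]).items():
    w=px2w(f,K,A(c),24)[:,:2]; m=w.mean(0); e=(w[0]+w[1]-w[2]-w[3])/2; l=np.linalg.norm
    print(n,m.round(1),"len",l(e).round(1),"wid",l(w[0]-w[1]).round(1),l(w[2]-w[3]).round(1),"yaw",np.degrees(np.arctan2(e[1],e[0])).round(1))
for n,c in dict(long=[(142,20),(146,110),(160,380),(158,432)],short=[(640,57),(636,130),(635,240),(630,300)]).items():
    print(n,[px2w(f,K,B(c),z)[i,:2].round(1).tolist() for i,z in ((0,24),(0,12),(1,12),(2,12),(3,12),(3,0))])
E
python3 m.py
```

```text
long [501.3 320.6] len 178.2 wid 70.7 74.8 yaw -6.5
short [506.4  87.2] len 120.5 wid 71.3 68.6 yaw 3.1
long [[554.5, -102.7], [557.7, -104.3], [525.3, -105.2], [429.6, -108.4], [411.5, -107.5], [413.0, -109.0]]
short [[541.8, -275.8], [544.9, -279.4], [518.6, -276.9], [479.3, -274.9], [458.1, -272.3], [460.2, -275.9]]
```

```bash
cat > g.py <<'E'
import sys
from h import *
s=state(); R=Ro.from_euler("xyz",s["ee_rot"],degrees=True)
x,y,z,yaw=map(float,sys.argv[1:5]); T=Ro.from_euler("xyz",[180,0,yaw],degrees=True)
print("t",s["time_s"],"pos",s["ee_pos"].round(1),s["ee_rot"].round(2),"turn",(R.inv()*T).as_rotvec(degrees=True).round(2),"shift(after turn)",T.inv().apply(np.array([x,y,z])-s["ee_pos"]).round(1),"w",s["gripper_width"],"j6",s["qpos"][5].round(1))
E
python3 g.py 500 -276 60 -2.9
```

```text
t 0.2 pos [ 162.6 -551.2  213.5] [-179.94   -0.     16.43] turn [-6.000e-02  1.000e-02  1.933e+01] shift(after turn) [ 323.1 -291.9  153.5] w 91.03371693741175 j6 -1.1
```

Request:
step_arm --pt "0 0 9.65 0 0 0 0.7" --pt "0 0 9.65 0 0 0 0.7" --pt "0 0 0 54 -49 15 0.7" --pt "0 0 0 54 -49 20 0.7" --pt "0 0 0 54 -49 25 0.7" --pt "0 0 0 54 -49 30 0.7" --pt "0 0 0 54 -49 32 0.7" --pt "0 0 0 53 -47 31 0.7" --force 40

```text
time_s: 1.2
ee_pos: [437.3, -327.0, 89.9]
ee_rot: [180.0, -0.0, -2.9]
force: [-0.2, -0.1, 0.3]
gripper_width: 63.8
gripper_force: 0.0
```

```bash
python3 g.py 500 -276 4 -2.9
python3 - <<'E'
from h import *
f,K=cam("top"); im=f["image"]
b=cv2.resize(im[110:240,280:440],None,fx=4.5,fy=4.5,interpolation=cv2.INTER_CUBIC)
cv2.imwrite("pics/c.png",b)
E
```

```text
t 1.2 pos [ 437.3 -327.    89.9] [ 1.7997e+02 -2.0000e-02 -2.8700e+00] turn [ 0.03 -0.02  0.03] shift(after turn) [ 60.1 -54.1  85.9] w 63.78242184769556 j6 54.9
```

View pics/c.png

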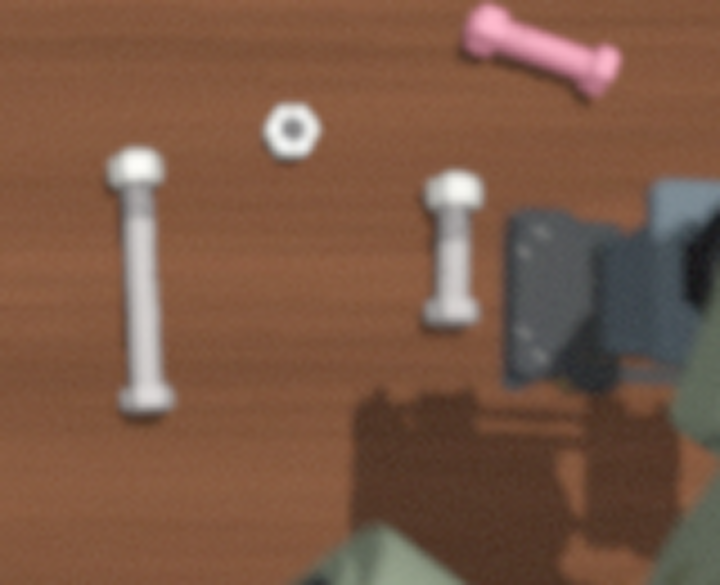

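The short bolt at (455,250) in the crop is clear of the gripper, and the pink look-alike is at (540,50). The arm is still catching up, so I'll let it settle.

Request:
step_arm --pt "0 0 0 0 0 0 0.7" --pt "0 0 0 0 0 0 0.7" --pt "0 0 0 0 0 0 0.7" --pt "0 0 0 0 0 0 0.7" --pt "0 0 0 0 0 0 0.7" --pt "0 0 0 0 0 0 0.7" --pt "0 0 0 0 0 0 0.7" --pt "0 0 0 0 0 0 0.7"

```text
time_s: 2.25
ee_pos: [436.0, -328.2, 90.6]
ee_rot: [180.0, -0.0, -2.9]
force: [-1.0, 0.7, 0.8]
gripper_width: 63.6
gripper_force: 0.0
```

```bash
python3 g.py 500 -276 4 -2.9
```

```text
t 2.25 pos [ 436.  -328.2   90.6] [180.    -0.    -2.86] turn [ 0.   -0.    0.04] shift(after turn) [ 61.3 -55.4  86.6] w 63.598188075173795 j6 54.7
```

Request:
step_arm --pt "0 0 0 21 -19 10 0.7" --pt "0 0 0 20 -18 10 0.7" --pt "0 0 0 20 -18 10 0.7" --pt "0 0 0 0 0 15 0.7" --pt "0 0 0 0 0 10 0.7" --pt "0 0 0 0 0 0 0.7" --pt "0 0 0 0 0 0 0.7" --pt "0 0 0 0 0 0 0.7"

```text
time_s: 3.25
ee_pos: [499.7, -276.9, 36.2]
ee_rot: [180.0, -0.1, -2.9]
force: [-0.7, -0.4, 0.5]
gripper_width: 64.1
gripper_force: 0.0
```

```bash
python3 g.py 500 -276 4 -2.9
python3 - <<'E'
from h import *
f,K=cam("top"); a=f["image"][125:205,335:435]
f,K=cam("scene"); b=f["image"][165:245,110:210]
cv2.imwrite("pics/d.png",cv2.resize(np.hstack([a,b]),None,fx=4,fy=4,interpolation=cv2.INTER_CUBIC))
E
```

```text
t 3.25 pos [ 499.7 -276.9   36.2] [ 1.7996e+02 -6.0000e-02 -2.9100e+00] turn [ 0.04 -0.06 -0.01] shift(after turn) [ 0.2 -1.  32.2] w 64.08997335697967 j6 62.8
```

View pics/d.png

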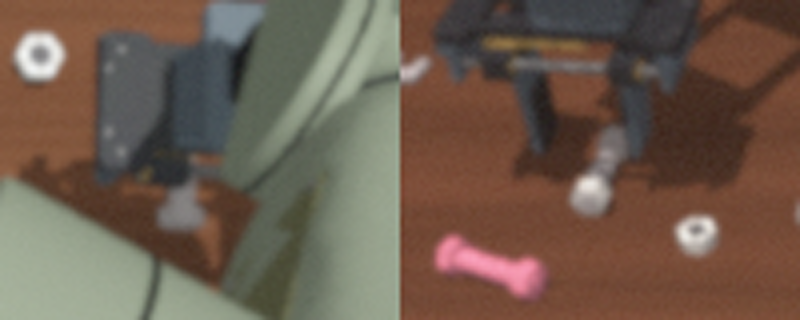

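The fingers straddle the short bolt's shank (right half: fingertips at 540 and 632, shank at about 603). I'll descend and grip.

Request:
step_arm --pt "0 0 0 0 -1 12 0.7" --pt "0 0 0 0 0 12 0.7" --pt "0 0 0 0 0 8 0.7" --pt "0 0 0 0 0 0 0.7" --pt "0 0 0 0 0 0 0.4" --pt "0 0 0 0 0 0 0.2" --pt "0 0 0 0 0 0 0.0" --pt "0 0 0 0 0 0 0.0" --force 30

```text
time_s: 4.35
ee_pos: [499.8, -275.5, 3.8]
ee_rot: [180.0, -0.0, -2.9]
force: [-0.2, -0.3, -0.2]
gripper_width: 27.2
gripper_force: 0.0
```

Request:
step_arm --pt "0 0 0 0 0 0 0.0" --pt "0 0 0 0 0 0 0.0" --pt "0 0 0 0 0 -5 0.0" --pt "0 0 0 0 0 -10 0.0" --pt "0 0 0 0 0 -15 0.0" --pt "0 0 0 0 0 -20 0.0" --pt "0 0 0 0 0 -20 0.0" --pt "0 0 0 0 0 0 0.0"

```text
time_s: 5.35
ee_pos: [501.0, -276.2, 76.0]
ee_rot: [179.9, -0.3, -2.9]
force: [0.8, 0.7, -1.7]
gripper_width: 15.2
gripper_force: 30.0
```

```bash
python3 g.py 506 87 50 3.1
python3 - <<'E'
from h import *
f,K=cam("scene"); b=f["image"][140:240,110:230]
cv2.imwrite("pics/e.png",cv2.resize(b,None,fx=5,fy=5,interpolation=cv2.INTER_CUBIC))
E
```

```text
t 5.35 pos [ 501.  -276.2   76. ] [179.86  -0.26  -2.87] turn [ 0.16 -0.25 -5.97] shift(after turn) [  24.6 -362.4   26. ] w 15.209013698250747 j6 62.9
```

View pics/e.png

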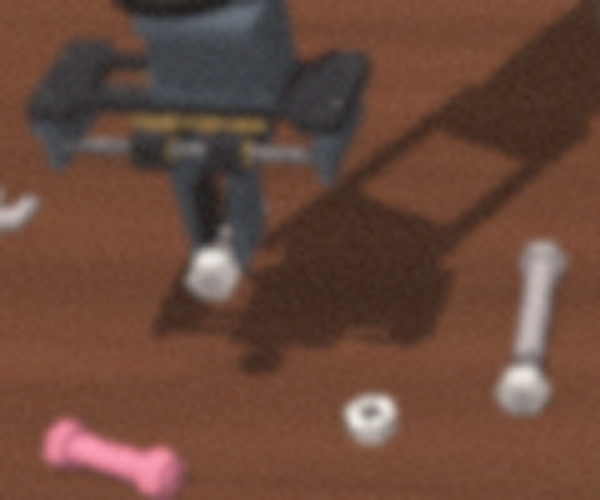

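Request:
step_arm --pt "0 0 -6 0 0 0 0.0" --pt "0 0 0 2 -30 0 0.0" --pt "0 0 0 3 -40 0 0.0" --pt "0 0 0 4 -45 0 0.0" --pt "0 0 0 4 -45 0 0.0" --pt "0 0 0 4 -45 0 0.0" --pt "0 0 0 4 -45 0 0.0" --pt "0 0 0 2 -40 0 0.0"

```text
time_s: 6.4
ee_pos: [506.1, 17.0, 72.8]
ee_rot: [180.0, 0.1, 3.2]
force: [0.9, 0.5, -2.2]
gripper_width: 15.5
gripper_force: 30.0
```

Request:
step_arm --pt "0 0 0 2 -35 0 0.0" --pt "0 0 0 0 -25 0 0.0" --pt "0 0 0 0 -12 0 0.0" --pt "0 0 0 0 0 10 0.0" --pt "0 0 0 0 0 10 0.0" --pt "0 0 0 0 0 0 0.0" --pt "0 0 0 0 0 0 0.0" --pt "0 0 0 0 0 0 0.0"

```text
time_s: 7.4
ee_pos: [505.2, 87.1, 53.8]
ee_rot: [180.0, -0.0, 3.1]
force: [0.0, 0.7, -2.2]
gripper_width: 15.2
gripper_force: 30.0
```

```bash
python3 g.py 506 87 10.5 3.1
python3 - <<'E'
from h import *
f,K=cam("scene"); b=f["image"][150:250,230:390]
cv2.imwrite("pics/f.png",cv2.resize(b,None,fx=5,fy=5,interpolation=cv2.INTER_CUBIC))
E
```

```text
t 7.4 pos [505.2  87.1  53.8] [ 1.8e+02 -4.0e-02  3.1e+00] turn [ 0.   -0.04 -0.  ] shift(after turn) [ 0.8  0.2 43.3] w 15.203753684492177 j6 95.4
```

View pics/f.png

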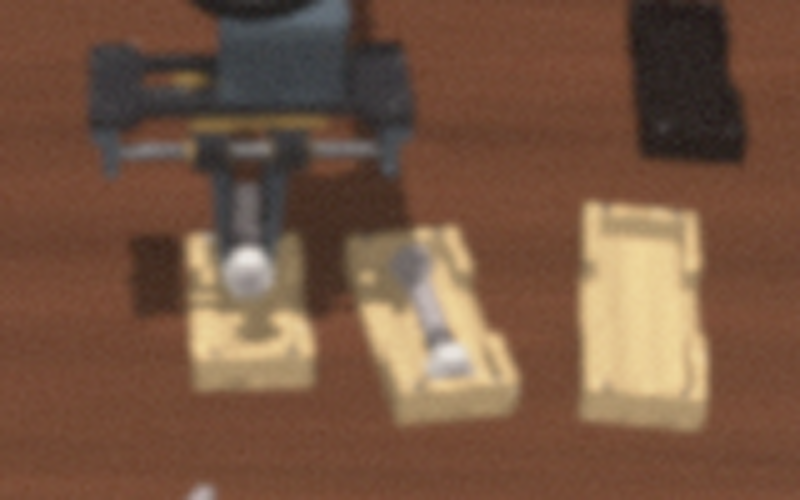

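The short bolt is held over the short tray (head at (248,270)) and lined up along the slot. I'll lower it, checking the force before releasing.

Request:
step_arm --pt "0 0 0 1 0 12 0.0" --pt "0 0 0 0 0 12 0.0" --pt "0 0 0 0 0 8 0.0" --pt "0 0 0 0 0 5 0.0" --pt "0 0 0 0 0 4 0.0" --pt "0 0 0 0 0 2 0.0" --pt "0 0 0 0 0 0 0.0" --pt "0 0 0 0 0 0 0.0"

```text
time_s: 8.45
ee_pos: [506.1, 87.5, 10.8]
ee_rot: [180.0, -0.0, 3.1]
force: [-0.7, 0.1, -1.8]
gripper_width: 15.4
gripper_force: 30.0
```

Request:
step_arm --pt "0 0 0 0 0 1 0.0" --pt "0 0 0 0 0 0 0.0" --pt "0 0 0 0 0 0 0.2" --pt "0 0 0 0 0 0 0.3" --pt "0 0 0 0 0 0 0.45" --pt "0 0 0 0 0 0 0.6" --pt "0 0 0 0 0 0 0.6" --pt "0 0 0 0 0 0 0.6"

```text
time_s: 9.45
ee_pos: [505.9, 87.5, 9.6]
ee_rot: [180.0, -0.0, 3.1]
force: [-1.1, -0.4, 0.2]
gripper_width: 54.6
gripper_force: 0.0
```

Request:
step_arm --pt "0 0 0 0 0 -5 0.6" --pt "0 0 0 0 0 -15 0.6" --pt "0 0 0 0 0 -25 0.6" --pt "0 0 0 0 0 -25 0.6" --pt "0 0 1.2 0 30 0 0.7" --pt "0 0 0 -5 40 0 0.7" --pt "0 0 0 -6 40 0 0.7" --pt "0 0 0 -6 40 0 0.7"

```text
time_s: 10.45
ee_pos: [494.8, -64.2, 80.8]
ee_rot: [180.0, -0.1, 1.9]
force: [0.6, 0.0, 0.2]
gripper_width: 63.8
gripper_force: 0.0
```

```bash
python3 g.py 483.5 -106.7 4 1.9
```

```text
t 10.45 pos [494.8 -64.2  80.8] [ 1.7998e+02 -1.1000e-01  1.9500e+00] turn [ 0.02 -0.11  0.05] shift(after turn) [-12.7  42.1  76.8] w 63.7963219373905 j6 79.3
```

Request:
step_arm --pt "0 0 0 -6 21 10 0.7" --pt "0 0 0 -6 21 10 0.7" --pt "0 0 0 0 0 12 0.7" --pt "0 0 0 0 0 8 0.7" --pt "0 0 0 0 0 0 0.7" --pt "0 0 0 0 0 0 0.7" --pt "0 0 0 0 0 0 0.7" --pt "0 0 0 0 0 0 0.7"

```text
time_s: 11.45
ee_pos: [484.2, -105.3, 39.8]
ee_rot: [180.0, -0.0, 1.9]
force: [0.7, 1.3, 1.1]
gripper_width: 64.1
gripper_force: 0.0
```

```bash
python3 g.py 483.5 -106.7 4 1.9
python3 - <<'E'
from h import *
f,K=cam("scene"); b=f["image"][150:250,170:330]
cv2.imwrite("pics/g.png",cv2.resize(b,None,fx=5,fy=5,interpolation=cv2.INTER_CUBIC))
E
```

```text
t 11.45 pos [ 484.2 -105.3   39.8] [ 1.7999e+02 -3.0000e-02  1.9500e+00] turn [ 0.01 -0.03  0.05] shift(after turn) [-0.7  1.4 35.8] w 64.10149504976629 j6 74.5
```

View pics/g.png

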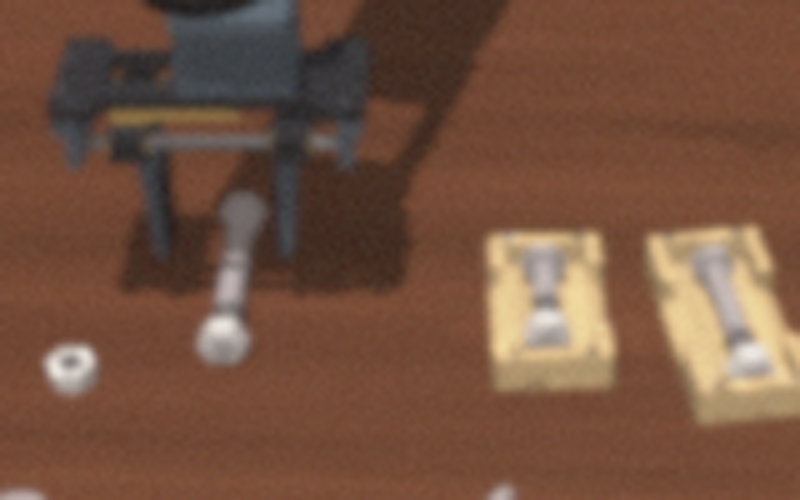

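The short bolt lies central and flat in its tray (545,295), and the fingers straddle the long bolt (232,280). I'll descend, grip and lift.

Request:
step_arm --pt "0 0 0 -1 1 14 0.7" --pt "0 0 0 0 0 13 0.7" --pt "0 0 0 0 0 9 0.7" --pt "0 0 0 0 0 0 0.7" --pt "0 0 0 0 0 0 0.4" --pt "0 0 0 0 0 0 0.2" --pt "0 0 0 0 0 0 0.0" --pt "0 0 0 0 0 0 0.0" --force 45

```text
time_s: 12.5
ee_pos: [483.1, -106.4, 3.8]
ee_rot: [180.0, -0.0, 1.9]
force: [-0.3, 0.4, 0.3]
gripper_width: 26.9
gripper_force: 0.0
```

Request:
step_arm --pt "0 0 0 0 0 0 0.0" --pt "0 0 0 0 0 0 0.0" --pt "0 0 0 0 0 -5 0.0" --pt "0 0 0 0 0 -15 0.0" --pt "0 0 0 0 0 -20 0.0" --pt "0 0 0 0 0 -25 0.0" --pt "0 0 0 0 0 -20 0.0" --pt "0 0 0 0 0 0 0.0"

```text
time_s: 13.5
ee_pos: [484.3, -106.9, 90.5]
ee_rot: [179.9, -0.2, 1.9]
force: [0.2, -0.7, -3.3]
gripper_width: 15.1
gripper_force: 45.0
```

```bash
python3 g.py 501.5 321 50 -6.5
```

```text
t 13.5 pos [ 484.3 -106.9   90.5] [179.91  -0.25   1.93] turn [ 0.07 -0.25  8.43] shift(after turn) [ -31.3 -427.1   40.5] w 15.076074368536982 j6 74.3
```

Request:
step_arm --pt "0 0 4.2 0 0 0 0.0" --pt "0 0 4.2 0 0 0 0.0" --pt "0 0 0 -2 -30 0 0.0" --pt "0 0 0 -3 -40 0 0.0" --pt "0 0 0 -4 -45 0 0.0" --pt "0 0 0 -4 -45 0 0.0" --pt "0 0 0 -4 -45 0 0.0" --pt "0 0 0 -4 -45 0 0.0"

```text
time_s: 14.5
ee_pos: [489.6, 145.5, 87.7]
ee_rot: [179.9, 0.1, -6.5]
force: [-0.0, 0.5, -1.9]
gripper_width: 15.2
gripper_force: 45.0
```

Request:
step_arm --pt "0 0 0 -3 -45 0 0.0" --pt "0 0 0 -3 -45 0 0.0" --pt "0 0 0 -2 -40 0 0.0" --pt "0 0 0 -1 -30 0 0.0" --pt "0 0 0 0 -17 10 0.0" --pt "0 0 0 0 0 15 0.0" --pt "0 0 0 0 0 10 0.0" --pt "0 0 0 0 0 0 0.0"

```text
time_s: 15.5
ee_pos: [500.3, 319.5, 52.0]
ee_rot: [179.8, 0.2, -6.5]
force: [-0.8, 0.5, -3.3]
gripper_width: 15.0
gripper_force: 45.0
```

```bash
python3 g.py 501.5 321 10 -6.5
```

```text
t 15.5 pos [500.3 319.5  52. ] [ 1.7985e+02  1.6000e-01 -6.5400e+00] turn [ 0.15  0.16 -0.04] shift(after turn) [ 1.  -1.6 42. ] w 14.95851704903545 j6 128.0
```

Request:
step_arm --pt "0 0 0 1 -1.5 10 0.0" --pt "0 0 0 0 0 10 0.0" --pt "0 0 0 0 0 8 0.0" --pt "0 0 0 0 0 6 0.0" --pt "0 0 0 0 0 4 0.0" --pt "0 0 0 0 0 3 0.0" --pt "0 0 0 0 0 0 0.0" --pt "0 0 0 0 0 0 0.0"

```text
time_s: 16.5
ee_pos: [502.6, 322.8, 12.8]
ee_rot: [-180.0, -0.0, -6.5]
force: [0.0, 0.2, -3.2]
gripper_width: 15.1
gripper_force: 45.0
```

Request:
step_arm --pt "0 0 0 0 1 1.5 0.0" --pt "0 0 0 0 0 1.5 0.0" --pt "0 0 0 0 0 0 0.0" --pt "0 0 0 0 0 0 0.2" --pt "0 0 0 0 0 0 0.3" --pt "0 0 0 0 0 0 0.45" --pt "0 0 0 0 0 0 0.6" --pt "0 0 0 0 0 0 0.6"

```text
time_s: 17.5
ee_pos: [502.4, 321.7, 9.6]
ee_rot: [-180.0, -0.0, -6.5]
force: [-0.3, -0.2, -0.0]
gripper_width: 53.7
gripper_force: 0.0
```

Request:
step_arm --pt "0 0 0 0 0 0 0.6" --pt "0 0 0 0 0 -10 0.6" --pt "0 0 0 0 0 -20 0.6" --pt "0 0 0 0 0 -30 0.6" --pt "0 0 0 0 0 -30 0.6" --pt "0 0 0 0 0 -30 0.6" --pt "0 0 0 -30 0 0 0.6" --pt "0 0 0 -40 0 0 0.6"

```text
time_s: 18.5
ee_pos: [432.9, 329.8, 130.7]
ee_rot: [-179.9, -0.1, -6.5]
force: [-1.4, -0.0, 0.5]
gripper_width: 54.7
gripper_force: 0.0
```

Request:
step_arm --pt "0 0 0 -40 0 0 0.6" --pt "0 0 0 -30 0 0 0.6" --pt "0 0 0 0 0 0 0.6" --pt "0 0 0 0 0 0 0.6" --pt "0 0 0 0 0 0 0.6" --pt "0 0 0 0 0 0 0.6" --pt "0 0 0 0 0 0 0.6" --pt "0 0 0 0 0 0 0.6"

```text
time_s: 19.5
ee_pos: [363.4, 337.4, 129.5]
ee_rot: [180.0, 0.0, -6.5]
force: [-0.9, -0.2, 0.2]
gripper_width: 54.8
gripper_force: 0.0
```

Run:
```python
from h import *
f,K=cam("scene"); b=f["image"][170:250,260:380]
f,K=cam("top"); a=f["image"][115:215,105:255]
cv2.imwrite("pics/i.png",np.vstack([cv2.resize(i,(600,h),interpolation=cv2.INTER_CUBIC) for i,h in((b,300),(a,300))])[:, :])
```

```text
(no output)
```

View pics/i.png

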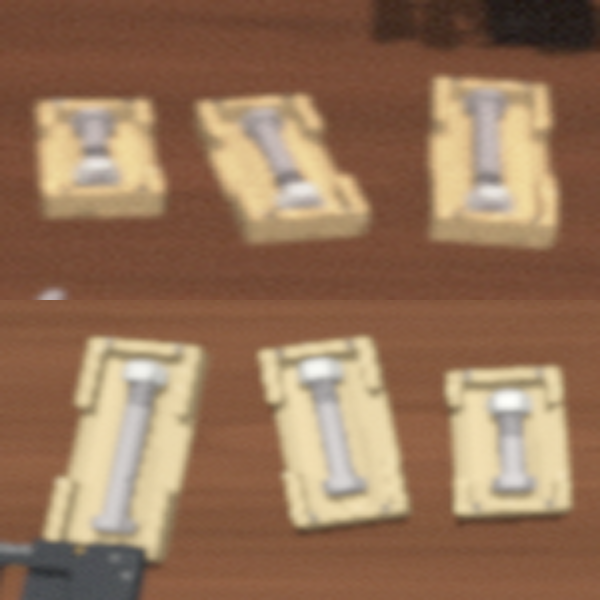

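Both bolts lie flat inside their slots (top view: long at (130,445), short at (512,440)), and the gripper is clear. Handing in.

```bash
python3 -c "
from workcell import *
print(job_done())"
```

```text
the job is handed in; nothing more can be done
None
```

The short bolt is in the shortest tray and the long bolt in the longest; both looked flat and centred in the last pictures, and the job was handed in at about 20 s (no verdict was returned).

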